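Start and drive the locking screw in a monitor-arm foot

ROBOT

A 6-joint arm with a two-finger parallel gripper is mounted at the origin on a cart in front of the work surface, level with it; the furniture and walls round the work are solid. World frame = base frame: x ahead of the robot, y to its left, z up, the work surface at z = 0. Lengths are in m, angles in rad, forces in N, time in s.
With the tool pointing down it reaches from about 0.375 to 0.9 m from the base axis. Payload 3.1 kg.
Tool frame: the origin (TCP) lies at the very end of the fingers, on their centre line; the grasp point (between the pads) lies 19 mm behind it; z points along the fingers, y is the line along which they close (so a half turn about z gives the same grasp; the last joint's range is limited). The gripper opens to 87 mm and grips with 3 to 60 N. Pads are 19 mm wide; open, the fingers measure 117 mm over their backs; the gripper's body (75 mm by 190 mm) begins 51 mm behind the grasp point.
Start: joints at [-1.52, 0.527, 1.433, -0, 1.181, -0.178], TCP at [0.142, -0.609, 0.223] pointing down, gripper open.
Joint ranges: [-3.08, 3.08], [-0.75, 2.2], [0.22, 2.44], [-1.43, 4.57], [0, 2.65], [-2.85, 2.85]. Speed limits (rad/s): [2.79, 2.79, 3.14, 3.14, 3.14, 3.14].

INTERFACE

Orientations are given as a unit quaternion [x, y, z, w].
In Python, from rig import status, viewer, robot gives the robot as it stands.
- The arm moves only by the tool arm_command, never from a script. Its arguments are lists of equal length, an entry for each row: "delta_rot": the turn, a rotation vector about the tool's x, y, z in degrees, a list of three; "delta_pos": the shift along the tool's x, y, z in m, a list of three; "gripper": the closure, from -1 (fully open) to 1 (shut). In form: {"delta_rot": [[rx, ry, rz], ...], "delta_pos": [[dx, dy, dz], ...], "gripper": [gripper, ...]}. A call has 1 to 12 rows; each row is the pose to reach, as a shift and turn from the pose commanded when the call began, along the tool's axes at that moment; what a row does not reach only later rows make up. A row lasts 1/12 s, in which the tool goes at most 41.7 mm and 7.16 degrees, less where a joint would pass 70% of its speed; a pose out of reach is approached as far as the arm can. A call with a gripper value outside its range is refused whole. The fingers move at their own pace and stop on an object; "grip_force" is the grip in N (left out, the last holds). Time passes only in rows, so rows that repeat a pose let the fingers close. It gives the time, the measured TCP pose, the force, the opening and the grip force at its end, in the units of the state.
- status.get_obs(): the state, without advancing time (a new reading comes with each control period).
- viewer.camera(name): name is "scene" or "top" or "wrist"; returns a dict with "pixels" (384x512x3 uint8, blue, green, red), "fx", "fy", "cx", "cy" (pixels), "pose" (4x4, takes a point from camera to world coordinates); the wrist camera has in their place "mount" (4x4, takes a point from camera to tool coordinates, whose origin is the TCP and whose axes are the flange's). Camera axes: x right, y down, z forward; pixel columns grow to the right and rows downward; lengths in m; the calibration is good to about 2 mm. A picture is of the moment at which its call begins: read the wrist's pose just before it. There is no depth.
- robot.hand_in(): hands the job in; it is judged then, once.
The state is a dict: "time": time; "q": joint angles; "joint_velocities": joint speeds; "joint_torque": joint torques, N m; "position": TCP position; "tool_rot": TCP orientation; "ft_force": force on the tool from outside, world axes, zero at the start; "moment": the same for the moment, N m; "grip_width": finger opening in m; "grip_force": force on a finger pad.
Only numpy, scipy, OpenCV 4.12 (cv2) and the standard library are available. Lean on these libraries where they do the work, as an engineer would, in place of code of your own. Each camera call takes 0.05 s, during which the arm holds its last target. There are 200 camera calls.

TASK

Take the long red-headed locking screw out of its wooden stand, lower it into the deep well of the monitor-arm foot and feel for the start of the thread at the bottom; once it has dropped into the thread, screw it in clockwise until its collar just sits flush on the mouth of the well. Do it gently: never press or twist the screw hard against the foot, and leave the stand, the foot and everything else on the desk undisturbed.

Things in the scene. Friction and masses are not known exactly. Their poses are not given: they have to be found in the camera images.
- screw: Long steel screw, about 130 g. Origin: on its axis, at the underside of its steel collar (disc 36 mm across, 4 mm thick, z 0 to 4 mm); z points from shank to head. Below the collar an 82 mm shank: guide bands 22 mm across (z -8 to -24 and -49 to -60 mm), 13 mm core, tapered tip. Starts upright in the stand, collar on the stand's top, at any yaw.
- head (a point): Middle of the screw's red head, a square 26 x 26 mm with its sides along the screw's x and y, z 4 to 34 mm above the collar's underside (this point at 19 mm). Grip it across two flats; it can be let go and regripped at any quarter turn, as the screw stands by itself in the well.
- lugs (a point): On the screw's axis, 76 mm below the collar's underside. Here two opposite round lugs, 4.4 mm thick, stick out along the screw's +x and -x, 22 mm over their ends: they are the screw's thread.
- stand: Fixed wooden stand, 84 x 84 mm foot, top plate 74 x 74 mm at 92 mm above the desk with a 26 mm hole in its middle. Origin: centre of its underside, z up.
- foot: Fixed grey foot of a monitor arm: round plate 128 mm across, about 10 mm thick, with a hollow column 40 mm across and 100 mm tall in its middle. Origin: centre of its underside. The screw is home when its collar lies on the column's rim. Downward 2 to 8 N and twists up to 0.12 N m are plenty; over 60 N between screw and foot spoils the thread.
- well_mouth (a point): Centre of the mouth of the well, level with the column's rim, 100 mm above the desk; z up. The bore is 24 mm wide, with a chamfer to 29 mm at the rim.
- well_bottom (a point): On the well's axis, 68 mm below the mouth: flat top face of a brass insert, out of sight, set bedded in rubber at an unknown yaw (not the foot's). It has two opposite openings, each 70 degrees wide, where the two-start right-hand thread begins (18 mm a turn). Lugs on the flat face: collar 10 to 11 mm above the rim. Lugs dropped into the openings: 3 to 5 mm.
- thread (a point): The thread, on the well's axis, 76 mm below the mouth. After the drop, counter-clockwise (from above) soon meets a stop; clockwise the lugs run under the thread and sink 0.05 mm a degree, so 60 to 100 degrees bring the collar onto the rim, up to 50 more make it tight. Against a stop the rubber yields 0.1 rad per 0.12 N m. Turned clockwise but not let down, lugs ride over or jam on the edge.
- eraser: Blue and white eraser, 60 x 24 x 13 mm, lying at the back; bystander, leave alone. Origin: centre of underside.
- clip_tub: Round black tub of paper clips, 62 mm across, 42 mm tall, at the back; bystander, leave alone. Origin: centre of underside.
- stapler: Blue desk stapler, 145 x 36 x 43 mm, at the left; bystander, leave alone. Origin: centre of underside.
Not all that is in view belongs to the job. Of the things like the screw, leave any that is yellow; of the rest the larger one is meant.

How it is judged:
On the way, in this order (a step that is already met when the one before it is completed fails the run):
1. the screw is well down in the bore, upright (z of screw in the frame of well_mouth below 0.05 m and horizontal distance between screw and well_mouth below 0.004 m and angle between screw's own z axis and vertical below 0.08 rad), for 0.02 s.
2. the screw has dropped into the start of the thread (z of screw in the frame of well_mouth below 0.007 m and horizontal distance between screw and well_mouth below 0.004 m), for 0.05 s.
At the end, for the whole second after the job is handed in: The screw stands upright in the well (tilt under 0.04 rad, axis within 3 mm of the well's), screwed down until its collar is within 1 mm of the mouth's rim, at rest and released (z of screw in the frame of well_mouth between -0.002 and 0.001 m and horizontal distance between screw and well_mouth below 0.003 m and angle between screw's own z axis and vertical below 0.04 rad and linear speed of screw below 0.01 m/s and angular speed of screw below 0.1 rad/s); the robot touches nothing.
It fails at once if the screw is pressed or twisted against the foot with more than 60 N (contact force between screw and foot above 60 N).
It fails at once if the robot itself pushes on the foot with more than 15 N (contact force between the arm and foot above 15 N).
It fails at once if the robot itself pushes on the stand with more than 15 N (contact force between the arm and stand above 15 N).
It fails at once if a bystander on the desk (eraser, clip tub, stapler) is moved by more than 20 mm (distance of any of eraser, clip_tub, stapler from where it was at the start of the episode above 0.02 m).
It also fails if it takes over 64 s, if anything falls off the work surface, if the arm or the gripper's body presses on something with over 40 N, if the wrist force passes 120 N, or if a joint passes its speed limit or range.

## Working session

There is one attempt and no reset: what is moved stays moved. The work goes in short steps, Python scripts to look and compute and a tool call to move; the robot and the scene stay as the last step left them, time stands still between calls to the robot, and variables do not carry over. Pictures are saved under pics/ and viewed, at most 10 in all, crops included, and the job is handed in when it is done.

Besides the shell and the picture viewer there is one more tool, called after ">>>" in YAML: its name, and indented under it one key for each argument. arm_command: Moves the arm, as the interface text tells. Its arguments: {"type":"object","properties":{"delta_rot":{"type":"array","items":{"type":"array","items":{"type":"number"}}},"delta_pos":{"type":"array","items":{"type":"array","items":{"type":"number"}}},"gripper":{"type":"array","items":{"type":"number"}},"grip_force":{"type":"number"}},"required":["delta_rot","delta_pos","gripper"]}

```bash
mkdir -p pics; ls; cat > h.py <<'E'
import numpy as np,cv2
from scipy.spatial.transform import Rotation as R
from rig import status,viewer,robot
def cam(n):
    o=status.get_obs(); c=viewer.camera(n)
    if 'pose' in c: T=np.array(c['pose'])
    else:
        W=np.eye(4);W[:3,:3]=R.from_quat(o['tool_rot']).as_matrix();W[:3,3]=o['position'];T=W@np.array(c['mount'])
    c['T']=T; return c
def ray(c,u,v,z):
    d=c['T'][:3,:3]@np.array([(u-c['cx'])/c['fx'],(v-c['cy'])/c['fy'],1]);o=c['T'][:3,3]
    return o+d*(z-o[2])/d[2]
def proj(c,p):
    q=np.linalg.inv(c['T'])@np.append(p,1);return c['fx']*q[0]/q[2]+c['cx'],c['fy']*q[1]/q[2]+c['cy']
E
python3 - <<'E'
from h import *
s=cam('scene');t=cam('top')
cv2.imwrite('pics/a.png',np.hstack([s['pixels'],t['pixels']])[:, :])
cv2.imwrite('pics/s.png',s['pixels']);cv2.imwrite('pics/t.png',t['pixels'])
print(status.get_obs());print(s['T'],t['T'],s['fx'],t['fx'])
E
```

```text
pics
{'time': 0.1, 'q': array([-1.52050066e+00,  5.28399082e-01,  1.43376470e+00, -2.03949317e-05,
        1.18136519e+00, -1.78529233e-01]), 'joint_velocities': array([-0.00032448, -0.00255114, -0.00466235, -0.00025068, -0.00146556,
        0.00091377]), 'joint_torque': array([-1.48937743e-04, -4.40984166e+01, -1.77150893e+01,  6.34233607e-02,
        5.33884973e-02, -5.77131959e-05]), 'position': array([ 0.14174294, -0.60805156,  0.22165658]), 'tool_rot': array([ 9.93461124e-01,  1.14166801e-01,  5.26219377e-05, -9.66774214e-04]), 'ft_force': array([ 0.13922939, -0.81425962, -1.15237316]), 'moment': array([-0.0155189 , -0.04217095, -0.04538704]), 'grip_force': 0.0, 'grip_width': 0.08695746097620258}
[[-0.51093767 -0.44058415  0.73812486 -0.15842944]
 [-0.85955661  0.25161299 -0.44480707  0.5131484 ]
 [ 0.01025314 -0.86172879 -0.50726557  0.61838459]
 [ 0.          0.          0.          1.        ]] [[-0.01207004 -0.98502435  0.17199227  0.41798917]
 [-0.99991498  0.0110413  -0.00693673  0.02738319]
 [ 0.00493383 -0.17206137 -0.98507388  0.96261185]
 [ 0.          0.          0.          1.        ]] 393.5365807339337 355.1230152299621
```

View pics/s.png

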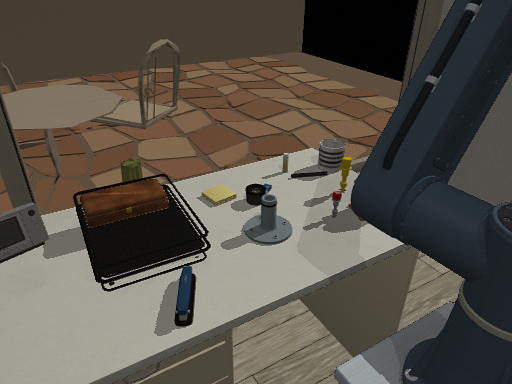

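View pics/t.png

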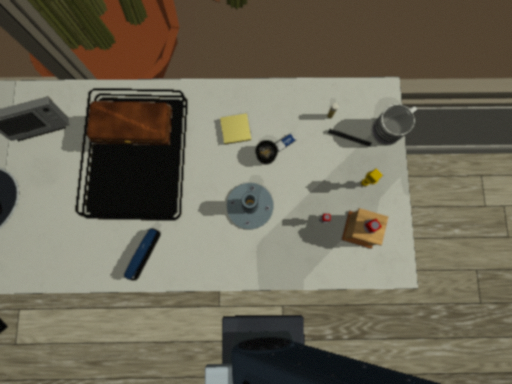

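Scene: the foot's column is at about (268,200), and the arm hides the stand. Top: the screw's red head is at (374,226) on the wooden stand, the small red decoy at (326,217), the yellow one at (373,177), and the foot's column top at (250,201).

```bash
python3 - <<'E'
from h import *
t=cam('top');hsv=cv2.cvtColor(t['pixels'],cv2.COLOR_BGR2HSV)
m=((hsv[...,0]<6)|(hsv[...,0]>172))&(hsv[...,1]>140)&(hsv[...,2]>60)
m[:, :300]=0; m[:150]=0
n,l,st,ce=cv2.connectedComponentsWithStats(m.astype(np.uint8))
for i in range(1,n):
    if st[i][4]>15:
        pts=np.argwhere(l==i)[:,::-1].astype(np.float32)
        print(st[i],ce[i],cv2.minAreaRect(pts),ray(t,*ce[i],.12))
print(ray(t,250,201,.1), ray(t,374,226,.126))
big=cv2.resize(t['pixels'][150:270,200:410],None,fx=3.8,fy=3.8,interpolation=cv2.INTER_CUBIC)
cv2.imwrite('pics/b.png',big)
E
```

```text
[322 214   9   7  26] [325.07692308 218.15384615] ((325.5244140625, 218.21951293945312), (7.964861869812012, 5.934603214263916), 38.65980529785156) [ 0.51067469 -0.13940473  0.12      ]
[366 220  13  12  56] [371.30357143 225.25      ] ((373.3175964355469, 224.84458923339844), (10.811030387878418, 10.927277565002441), 54.46232223510742) [ 0.49246026 -0.24870438  0.12      ]
[0.5573699  0.03959171 0.1       ] [ 0.49008469 -0.25299525  0.126     ]
```

View pics/b.png

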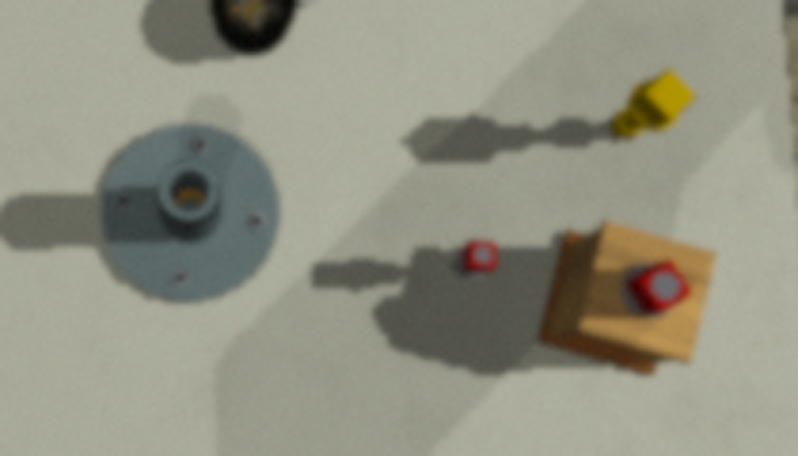

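The top crop puts the screw's head top at about (375.3,225.5) and the well mouth at about (249.7,200.3) in full-image pixels. Next I'll go above the head for a close look.

```bash
cat >> h.py <<'E'
def goto(p,head=None):
    o=status.get_obs();M=R.from_quat(o['tool_rot']);h=np.degrees(np.arctan2(M.as_matrix()[1,0],M.as_matrix()[0,0]))
    if head is None: head=h
    tgt=R.from_euler('z',head,degrees=True)*R.from_euler('x',180,degrees=True)
    print('head',h,'q',o['q'].round(3),'pos',o['position'].round(4),'F',o['ft_force'].round(2),'M',o['moment'].round(3),'w',o['grip_width'])
    print('rot',(M.inv()*tgt).as_rotvec(degrees=True).round(2),'pos',M.inv().apply(np.array(p)-o['position']).round(4))
E
python3 - <<'E'
from h import *
t=cam('top');print(ray(t,375.3,225.5,.126),ray(t,249.7,200.3,.1))
goto([.491,-.255,.24],13)
E
```

```text
[ 0.49122961 -0.25615139  0.126     ] [0.55912294 0.04031504 0.1       ]
head 13.107647522240274 q [-1.521  0.528  1.433 -0.     1.181 -0.178] pos [ 0.1417 -0.6083  0.2219] F [0.15 0.65 0.2 ] M [-0.03  -0.007  0.01 ] w 0.08700016417036653
rot [-0.07 -0.01  0.11] pos [ 0.4203 -0.2649 -0.0176]
```

>>> arm_command:
  delta_rot:
    - [0,0,0]
    - [0,0,0]
    - [0,0,0]
    - [0,0,0]
    - [0,0,0]
    - [0,0,0]
    - [0,0,0]
    - [0,0,0]
    - [0,0,0]
    - [0,0,0]
    - [0,0,0]
    - [0,0,0]
  delta_pos:
    - [0.035,-0.022,-0.018]
    - [0.07,-0.044,-0.018]
    - [0.105,-0.066,-0.018]
    - [0.14,-0.088,-0.018]
    - [0.175,-0.11,-0.018]
    - [0.21,-0.132,-0.018]
    - [0.245,-0.154,-0.018]
    - [0.28,-0.176,-0.018]
    - [0.315,-0.198,-0.018]
    - [0.35,-0.22,-0.018]
    - [0.385,-0.242,-0.018]
    - [0.42,-0.265,-0.018]
  gripper: [-1,-1,-1,-1,-1,-1,-1,-1,-1,-1,-1,-1]

```text
time: 1.2
position: [0.4918, -0.2538, 0.2406]
tool_rot: [0.993, 0.114, 0.0, 0.0]
ft_force: [0.5, -0.5, -0.1]
grip_width: 0.0867
grip_force: 0.0
```

```bash
python3 - <<'E'
from h import *
goto([.491,-.255,.24],13)
w=cam('wrist');np.save('w1.npy',w['pixels']);cv2.imwrite('pics/w1.png',w['pixels'])
print(w['T'],proj(w,[.491,-.256,.126]),w['fx'])
E
```

```text
head 13.10585674241473 q [-0.678  0.409  1.593 -0.     1.139  0.664] pos [ 0.4918 -0.2538  0.2406] F [ 0.53 -0.51 -0.06] M [-0.048 -0.011  0.006] w 0.08673716141146462
rot [ 0.01 -0.    0.11] pos [-0.001   0.001   0.0006]
[[ 0.22725124 -0.93258349 -0.28043701  0.56971222]
 [-0.97383552 -0.21729261 -0.06654552 -0.23648384]
 [ 0.00112236  0.28822207 -0.95756294  0.40140086]
 [ 0.          0.          0.          1.        ]] (np.float64(254.13842859969978), np.float64(191.96195046033336)) 301.94959701292663
```

View pics/w1.png

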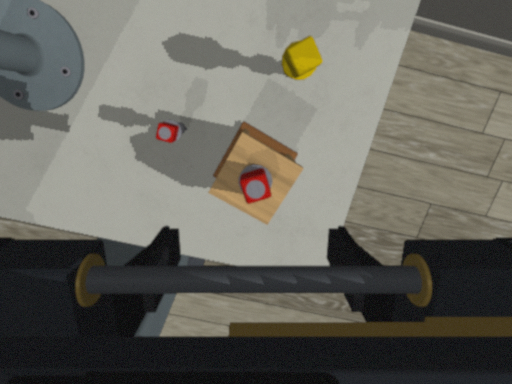

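The wrist view shows the head's top at about (255,187), with a grey disc on it; the collar peeks out above. I'll fit its edges for yaw.

```bash
python3 - <<'E'
from h import *
w=cam('wrist');np.save('w1.npy',w['pixels'])
im=w['pixels'];hsv=cv2.cvtColor(im,cv2.COLOR_BGR2HSV)
m=(((hsv[...,0]<8)|(hsv[...,0]>170))&(hsv[...,1]>120)&(hsv[...,2]>50)).astype(np.uint8)
m[:,:210]=0;m[:,300:]=0;m[:150]=0;m[230:]=0
c=max(cv2.findContours(m,cv2.RETR_EXTERNAL,cv2.CHAIN_APPROX_NONE)[0],key=cv2.contourArea)
h=cv2.convexHull(c);ap=cv2.approxPolyDP(h,2,True)[:,0];print(ap.tolist(),cv2.minAreaRect(c))
P=np.array([ray(w,*p,.126)[:2] for p in ap]);print(P.round(4).tolist())
d=np.roll(P,-1,0)-P
for e in d: print(np.hypot(*e).round(4),np.degrees(np.arctan2(e[1],e[0])).round(1))
cv2.imwrite('pics/w2.png',cv2.resize(im[150:225,210:310],None,fx=7,fy=7,interpolation=cv2.INTER_CUBIC))
E
```

```text
[[268, 176], [275, 203], [253, 209], [246, 192], [246, 183], [251, 179]] ((259.9174499511719, 192.2247772216797), (30.45887565612793, 26.531787872314453), 73.3007583618164)
[[0.5145, -0.2584], [0.4903, -0.2714], [0.4794, -0.2523], [0.4945, -0.2418], [0.5031, -0.2399], [0.508, -0.2436]]
0.0275 -151.6
0.022 119.6
0.0184 34.7
0.0088 13.0
0.0061 -37.2
0.0162 -66.3
```

View pics/w2.png

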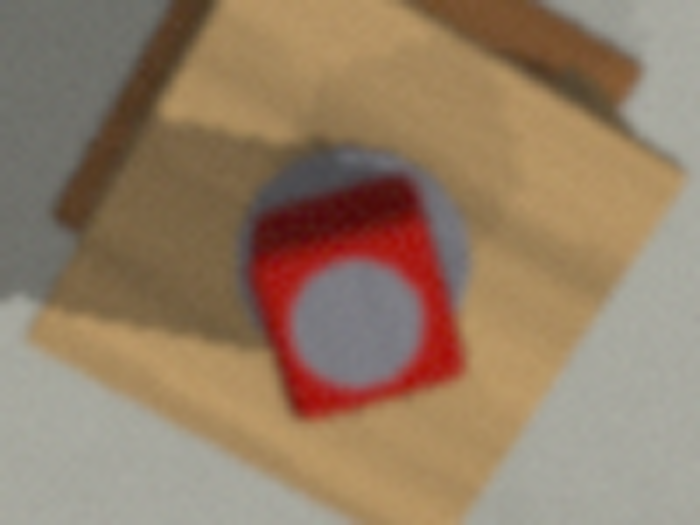

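```bash
python3 - <<'E'
from h import *
goto([.491,-.255,.24],13)
w=cam('wrist');im=w['pixels'];hsv=cv2.cvtColor(im,cv2.COLOR_BGR2HSV)
print('shift',np.abs(im.astype(int)-np.load('w1.npy')).mean())
# crop corners
C=np.array([(253,262),(425,222),(465,373),(300,418)])/7-.43+[210,150]
P=np.array([ray(w,*p,.126)[:2] for p in C]);print(P,P.mean(0))
d=np.roll(P,-1,0)-P
for e in d: print(np.hypot(*e).round(4),np.degrees(np.arctan2(e[1],e[0])).round(1))
g=ray(w,210+(358/7)-.43,150+(324/7)-.43,.126);print('disc',g)
print('collar',ray(w,210+354/7-.43,150+258/7-.43,.096))
E
```

```text
head 13.528432364939109 q [-0.673  0.41   1.593  0.003  1.139  0.661] pos [ 0.4939 -0.2506  0.2405] F [-0.01  0.26  0.45] M [-0.045  0.01   0.053] w 0.08685533822241148
rot [-0.08 -0.12  0.53] pos [-0.0039  0.0036  0.0005]
shift 5.008831448025173
[[ 0.49624445 -0.24367164]
 [ 0.50709165 -0.26487254]
 [ 0.48768652 -0.27555436]
 [ 0.47600765 -0.25506639]] [ 0.49175757 -0.25979123]
0.0238 -62.9
0.0222 -151.2
0.0236 119.7
0.0232 29.4
disc [ 0.49106856 -0.25957908  0.126     ]
collar [ 0.49220558 -0.25939601  0.096     ]
```

```bash
cat >> h.py <<'E'
def disc(w,z,r=60,guess=None):
    hsv=cv2.cvtColor(w['pixels'],cv2.COLOR_BGR2HSV)
    m=(((hsv[...,0]<8)|(hsv[...,0]>170))&(hsv[...,1]>120)&(hsv[...,2]>115)).astype(np.uint8)
    u,v=map(int,guess); k=np.zeros_like(m);cv2.circle(k,(u,v),r,1,-1);m&=k
    c=max(cv2.findContours(m,cv2.RETR_EXTERNAL,cv2.CHAIN_APPROX_NONE)[0],key=cv2.contourArea)
    b=cv2.boxPoints(cv2.minAreaRect(c));P=np.array([ray(w,*p,z)[:2] for p in b]);e=P[1]-P[0];f=P[2]-P[1]
    print('box',cv2.minAreaRect(c),'ctr',P.mean(0).round(4),'sz',np.hypot(*e).round(4),np.hypot(*f).round(4),'ang',np.degrees(np.arctan2(e[1],e[0]))%90,np.degrees(np.arctan2(f[1],f[0]))%90)
E
python3 - <<'E'
from h import *
for i in range(3):
    w=cam('wrist');print(status.get_obs()['position'].round(4));disc(w,.126,30,proj(w,[.491,-.2575,.126]))
E
```

```text
[ 0.491  -0.2544  0.2403]
box ((256.5283203125, 188.84906005859375), (24.450178146362305, 26.37322425842285), 74.05460357666016) ctr [ 0.4948 -0.2565] sz 0.0247 0.0239 ang 29.819569491067504 29.70231598722546
[ 0.4903 -0.2554  0.2404]
box ((255.22640991210938, 187.2924346923828), (24.58753776550293, 26.647947311401367), 74.05460357666016) ctr [ 0.4948 -0.2565] sz 0.025 0.024 ang 29.64792279709362 29.52437078004462
[ 0.4899 -0.2561  0.2404]
box ((254.41285705566406, 186.3761444091797), (24.520355224609375, 26.627573013305664), 73.3007583618164) ctr [ 0.4948 -0.2566] sz 0.0249 0.0239 ang 30.269936191618598 30.09424684491458
```

Settled estimate of the head: (0.494, -0.2565), flats at 30°. I'll turn to heading 210°, which leaves the wrist the most clockwise range.

>>> arm_command:
  delta_rot:
    - [0,0,-7]
    - [0,0,-14]
    - [0,0,-21]
    - [0,0,-28]
    - [0,0,-35]
    - [0,0,-42]
    - [0,0,-49]
    - [0,0,-56]
    - [0,0,-63]
    - [0,0,-70]
    - [0,0,-77]
    - [0,0,-84]
  delta_pos:
    - [0,0,0]
    - [0,0,0]
    - [0,0,0]
    - [0,0,0]
    - [0,0,0]
    - [0,0,0]
    - [0,0,0]
    - [0,0,0]
    - [0,0,0]
    - [0,0,0]
    - [0,0,0]
    - [0,0,0]
  gripper: [-1,-1,-1,-1,-1,-1,-1,-1,-1,-1,-1,-1]

```text
time: 2.5
position: [0.4892, -0.2574, 0.2405]
tool_rot: [0.661, 0.75, -0.0, -0.0]
ft_force: [0.2, -0.8, -1.1]
grip_width: 0.0874
grip_force: 0.0
```

>>> arm_command:
  delta_rot:
    - [0,0,-7]
    - [0,0,-14]
    - [0,0,-21]
    - [0,0,-28]
    - [0,0,-35]
    - [0,0,-42]
    - [0,0,-49]
    - [0,0,-56]
    - [0,0,-63]
    - [0,0,-70]
    - [0,0,-77]
    - [0,0,-84]
  delta_pos:
    - [0,0,0]
    - [0,0,0]
    - [0,0,0]
    - [0,0,0]
    - [0,0,0]
    - [0,0,0]
    - [0,0,0]
    - [0,0,0]
    - [0,0,0]
    - [0,0,0]
    - [0,0,0]
    - [0,0,0]
  gripper: [-1,-1,-1,-1,-1,-1,-1,-1,-1,-1,-1,-1]

```text
time: 3.5
position: [0.4892, -0.2574, 0.2405]
tool_rot: [-0.011, 1.0, -0.0, -0.0]
ft_force: [0.3, 0.1, -0.4]
grip_width: 0.0871
grip_force: 0.0
```

>>> arm_command:
  delta_rot:
    - [0,0,-7]
    - [0,0,-14]
    - [0,0,-21]
    - [0,0,-28]
    - [0,0,-28.9]
    - [0,0,-28.9]
    - [0,0,-28.9]
    - [0,0,-28.9]
    - [0,0,-28.9]
    - [0,0,-28.9]
  delta_pos:
    - [0,0,0]
    - [0,0,0]
    - [0,0,0]
    - [0,0,0]
    - [0,0,0]
    - [0,0,0]
    - [0,0,0]
    - [0,0,0]
    - [0,0,0]
    - [0,0,0]
  gripper: [-1,-1,-1,-1,-1,-1,-1,-1,-1,-1]

```text
time: 4.33
position: [0.4905, -0.2556, 0.2405]
tool_rot: [-0.258, 0.966, 0.0, -0.0]
ft_force: [0.1, -0.2, -0.4]
grip_width: 0.0871
grip_force: 0.0
```

```bash
python3 - <<'E'
from h import *
for i in range(3):
    w=cam('wrist');disc(w,.126,30,proj(w,[.494,-.2565,.126]))
goto([.494,-.2565,.101],210)
print(status.get_obs()['time'])
E
```

```text
box ((251.5, 190.0), (25.0, 26.0), 0.0) ctr [ 0.4921 -0.258 ] sz 0.0256 0.0234 ang 29.213414300259217 29.99310263915082
box ((251.5, 190.5), (25.0, 25.0), 90.0) ctr [ 0.4926 -0.2576] sz 0.0234 0.0247 ang 30.011757606766068 30.584846975413292
box ((251.5, 190.0), (25.0, 26.0), 0.0) ctr [ 0.4922 -0.2578] sz 0.0256 0.0234 ang 29.248512768077063 30.02798716567733
head -149.99890810550443 q [-0.682  0.409  1.594 -0.     1.139 -2.776] pos [ 0.4906 -0.2554  0.2405] F [-0.25 -0.23 -0.68] M [ 0.12  -0.121  0.07 ] w 0.08695292537573199
rot [ 0. -0.  0.] pos [-0.0024 -0.0026  0.1395]
4.4833
```

>>> arm_command:
  delta_rot:
    - [0,0,0]
    - [0,0,0]
    - [0,0,0]
    - [0,0,0]
    - [0,0,0]
    - [0,0,0]
    - [0,0,0]
    - [0,0,0]
  delta_pos:
    - [-0.002,-0.003,0.02]
    - [-0.002,-0.003,0.05]
    - [-0.002,-0.003,0.08]
    - [-0.002,-0.003,0.11]
    - [-0.002,-0.003,0.13]
    - [-0.002,-0.003,0.139]
    - [-0.002,-0.003,0.139]
    - [-0.002,-0.003,0.139]
  gripper: [-1,-1,-1,-1,-1,-1,-1,-1]
  grip_force: 15

```text
time: 5.15
position: [0.4942, -0.2573, 0.1018]
tool_rot: [-0.259, 0.966, -0.0, 0.0]
ft_force: [0.2, -0.5, 0.4]
grip_width: 0.0873
grip_force: 0.0
```

>>> arm_command:
  delta_rot:
    - [0,0,0]
    - [0,0,0]
    - [0,0,0]
    - [0,0,0]
    - [0,0,0]
    - [0,0,0]
    - [0,0,0]
    - [0,0,0]
    - [0,0,0]
  delta_pos:
    - [0,0,0]
    - [0,0,0]
    - [0,0,0]
    - [0,0,0]
    - [0,0,0]
    - [0,0,0]
    - [0,0,0]
    - [0,0,0]
    - [0,0,0]
  gripper: [0.3,0.5,1,1,1,1,1,1,1]

```text
time: 5.9
position: [0.4938, -0.2571, 0.1015]
tool_rot: [-0.259, 0.966, 0.0, -0.0]
ft_force: [-0.1, 0.3, 0.8]
grip_width: 0.0355
grip_force: 0.0
```

```bash
python3 - <<'E'
from h import *
goto([.5565,.04,.25],210)
E
```

```text
head -149.9924441693342 q [-0.681  0.608  1.71   0.     0.824 -2.775] pos [ 0.4938 -0.2571  0.1015] F [-0.08  0.32  0.79] M [ 0.145 -0.149 -0.021] w 0.03545354703011347
rot [ 0.01 -0.    0.01] pos [-0.2029  0.2259 -0.1485]
```

Fingers not on yet; I'll finish closing.

>>> arm_command:
  delta_rot:
    - [0,0,0]
    - [0,0,0]
    - [0,0,0]
    - [0,0,0]
    - [0,0,0]
    - [0,0,0]
  delta_pos:
    - [0,0,0]
    - [0,0,0]
    - [0,0,0]
    - [0,0,0]
    - [0,0,0]
    - [0,0,0]
  gripper: [1,1,1,1,1,1]
  grip_force: 25

```text
time: 6.4
position: [0.4936, -0.2569, 0.1014]
tool_rot: [-0.259, 0.966, 0.0, -0.0]
ft_force: [-1.3, 1.3, -0.3]
grip_width: 0.0258
grip_force: 25.0
```

```bash
python3 - <<'E'
from h import *
goto([.5565,.04,.25],210)
E
```

```text
head -149.98785545529142 q [-0.681  0.608  1.711  0.     0.824 -2.775] pos [ 0.4936 -0.2569  0.1014] F [-1.27  1.33 -0.29] M [ 0.252 -0.06  -0.003] w 0.025807864818747733
rot [ 0.03 -0.01  0.01] pos [-0.2029  0.2257 -0.1485]
```

>>> arm_command:
  delta_rot:
    - [0,0,0]
    - [0,0,0]
    - [0,0,0]
    - [0,0,0]
    - [0,0,0]
    - [0,0,0]
    - [0,0,0]
    - [0,0,0]
    - [0,0,0]
    - [0,0,0]
  delta_pos:
    - [0,0,-0.005]
    - [0,0,-0.015]
    - [0,0,-0.03]
    - [0,0,-0.05]
    - [0,0,-0.07]
    - [0,0,-0.09]
    - [0,0,-0.11]
    - [0,0,-0.13]
    - [0,0,-0.145]
    - [0,0,-0.145]
  gripper: [1,1,1,1,1,1,1,1,1,1]

```text
time: 7.23
position: [0.4958, -0.2587, 0.251]
tool_rot: [-0.259, 0.966, -0.004, 0.003]
ft_force: [1.3, 0.3, -1.0]
grip_width: 0.0262
grip_force: 25.0
```

>>> arm_command:
  delta_rot:
    - [0,0,0]
    - [0,0,0]
    - [0,0,0]
    - [0,0,0]
    - [0,0,0]
    - [0,0,0]
    - [0,0,0]
    - [0,0,0]
    - [0,0,0]
    - [0,0,0]
    - [0,0,0]
    - [0,0,0]
  delta_pos:
    - [-0.01,0.011,0]
    - [-0.03,0.033,0]
    - [-0.055,0.06,0]
    - [-0.08,0.088,0]
    - [-0.105,0.116,0]
    - [-0.13,0.144,0]
    - [-0.153,0.17,0]
    - [-0.173,0.193,0]
    - [-0.19,0.211,0]
    - [-0.2,0.223,0]
    - [-0.203,0.226,0]
    - [-0.203,0.226,0]
  gripper: [1,1,1,1,1,1,1,1,1,1,1,1]

```text
time: 8.23
position: [0.5555, 0.0419, 0.2454]
tool_rot: [-0.26, 0.966, 0.001, -0.001]
ft_force: [0.9, 0.1, -0.7]
grip_width: 0.0258
grip_force: 25.0
```

```bash
python3 - <<'E'
from h import *
for i in range(6): w=cam('wrist')
goto([.5565,.04,.25],210)
w=cam('wrist');t=cam('top');cv2.imwrite('pics/w3.png',w['pixels'])
print(proj(w,[.5575,.04,.1]),status.get_obs()['time'])
E
```

```text
head -150.09104067861705 q [-0.13   0.409  1.575 -0.     1.158 -2.223] pos [0.5564 0.039  0.2464] F [-0.33  0.23 -1.64] M [ 0.112 -0.081  0.009] w 0.025811183328984792
rot [ 0.   -0.02 -0.09] pos [-0.0006  0.0008 -0.0036]
(np.float64(254.68649453544546), np.float64(183.06466456281896)) 8.6333
```

View pics/w3.png

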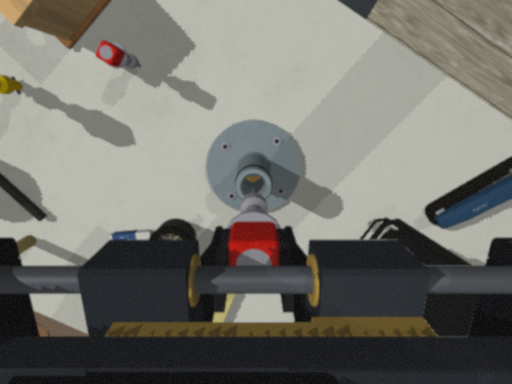

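The wrist view shows the well mouth at about (253,182) and the held screw's shank and head below it. A zoom will give the rim and the tip.

```bash
python3 - <<'E'
from h import *
w=cam('wrist');im=w['pixels']
cv2.imwrite('pics/w4.png',cv2.resize(im[140:235,205:305],None,fx=6,fy=6,interpolation=cv2.INTER_CUBIC))
import pickle;pickle.dump({k:w[k] for k in('T','fx','fy','cx','cy')},open('w4.pkl','wb'))
o=status.get_obs();p=o['position'];A=R.from_quat(o['tool_rot']).as_matrix()[:,2]
for d in (0.0094,.0694,.0914): print(d,proj(w,p+A*d))
print(p)
E
```

```text
0.0094 (np.float64(255.2604264258014), np.float64(236.96882238037776))
0.0694 (np.float64(254.8282870837333), np.float64(205.48153784487272))
0.0914 (np.float64(254.7169981434981), np.float64(197.37261050196705))
[0.55655879 0.03935516 0.2465887 ]
```

View pics/w4.png

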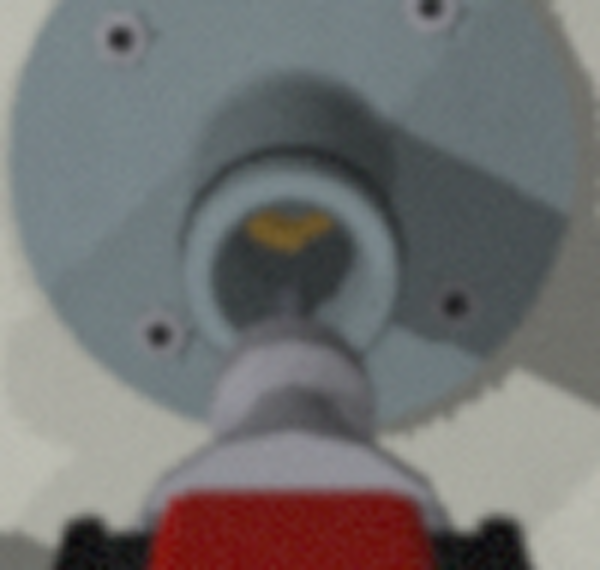

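```bash
python3 - <<'E'
from h import *
import pickle
w=pickle.load(open('w4.pkl','rb'))
def ext(c,r,z):
    a=np.linspace(0,2*np.pi,200);q=np.array([proj(w,[c[0]+r*np.cos(t),c[1]+r*np.sin(t),z]) for t in a]);q=(q-[205,140]+.43)*6
    return 'L %.0f R %.0f T %.0f B %.0f'%(q[:,0].min(),q[:,0].max(),q[:,1].min(),q[:,1].max())
c=[.5566,.0394]
print('rim out',ext(c,.02,.1)); print('chamfer',ext(c,.0145,.1)); print('plate',ext(c,.064,.01))
s=.2466-.0094
print('collar',ext(c,.018,s+.0),'band',ext(c,.011,s-.06),'band2',ext(c,.011,s-.049))
for x in(.01,-.01): print('dx',x,ext([c[0]+x,c[1]],.02,.1))
for x in(.01,-.01): print('dy',x,ext([c[0],c[1]+x],.02,.1))
E
```

```text
rim out L 185 R 414 T 141 B 362
chamfer L 217 R 383 T 172 B 333
plate L 11 R 586 T -143 B 425
collar L 128 R 480 T 419 B 742 band L 220 R 384 T 317 B 473 band2 L 216 R 388 T 342 B 503
dx 0.01 L 158 R 385 T 190 B 408
dx -0.01 L 213 R 444 T 90 B 316
dy 0.01 L 235 R 463 T 169 B 389
dy -0.01 L 135 R 365 T 112 B 336
```

Taking out the camera bias visible on the screw itself, the well lies about 1 mm away along -x of the tool, and the top view agrees. I'll lower in stages and watch the force.

>>> arm_command:
  delta_rot:
    - [0,0,0]
    - [0,0,0]
    - [0,0,0]
    - [0,0,0]
    - [0,0,0]
    - [0,0,0]
    - [0,0,0]
    - [0,0,0]
    - [0,0,0]
    - [0,0,0]
    - [0,0,0]
  delta_pos:
    - [-0.001,0,0.01]
    - [-0.001,0,0.025]
    - [-0.001,0,0.04]
    - [-0.001,0,0.045]
    - [-0.001,0,0.049]
    - [-0.001,0,0.053]
    - [-0.001,0,0.057]
    - [-0.001,0,0.061]
    - [-0.001,0,0.065]
    - [-0.001,0,0.065]
    - [-0.001,0,0.065]
  gripper: [1,1,1,1,1,1,1,1,1,1,1]

```text
time: 9.6
position: [0.5584, 0.0408, 0.1817]
tool_rot: [-0.259, 0.966, -0.0, 0.001]
ft_force: [1.3, 0.2, -2.7]
grip_width: 0.0258
grip_force: 25.0
```

```bash
python3 - <<'E'
from h import *
goto([.5576,.0399,.165],210)
E
```

```text
head -150.0043852230953 q [-1.270e-01  4.920e-01  1.642e+00  1.000e-03  1.006e+00 -2.222e+00] pos [0.5584 0.0408 0.1817] F [ 1.3   0.24 -2.74] M [ 0.416 -0.627 -0.039] w 0.02584349731141069
rot [-0.05  0.13 -0.  ] pos [ 0.0012 -0.0003  0.0167]
```

>>> arm_command:
  delta_rot:
    - [0,0,0]
    - [0,0,0]
    - [0,0,0]
    - [0,0,0]
    - [0,0,0]
    - [0,0,0]
  delta_pos:
    - [0,0,0.004]
    - [0,0,0.008]
    - [0,0,0.012]
    - [0,0,0.016]
    - [0,0,0.016]
    - [0,0,0.016]
  gripper: [1,1,1,1,1,1]

```text
time: 10.1
position: [0.558, 0.0404, 0.1652]
tool_rot: [-0.259, 0.966, -0.0, 0.0]
ft_force: [3.8, -0.2, -2.2]
grip_width: 0.0258
grip_force: 25.0
```

```bash
python3 - <<'E'
from h import *
for i in range(2):
  cam('wrist');goto([.5576,.0399,.13],210)
E
```

```text
head -149.9830282625174 q [-0.127  0.514  1.657 -0.     0.97  -2.222] pos [0.5579 0.0404 0.1652] F [ 3.89 -0.45 -2.46] M [ 0.227 -1.072 -0.017] w 0.02593834318709094
rot [-0.05  0.03  0.02] pos [ 0.0005 -0.0002  0.0352]
head -149.9857324519352 q [-1.270e-01  5.140e-01  1.657e+00 -1.000e-03  9.700e-01 -2.222e+00] pos [0.5578 0.0403 0.1653] F [ 3.84 -1.21 -3.08] M [ 0.17  -1.067  0.013] w 0.025555792989785286
rot [-0.05  0.02  0.01] pos [ 0.0004 -0.0002  0.0353]
```

The bore pushes the screw to +x with about 4 N, so I'll shift 1 mm that way and go on down.

>>> arm_command:
  delta_rot:
    - [0,0,0]
    - [0,0,0]
    - [0,0,0]
    - [0,0,0]
    - [0,0,0]
    - [0,0,0]
    - [0,0,0]
    - [0,0,0]
  delta_pos:
    - [-0.001,-0.0005,0]
    - [-0.001,-0.0005,0]
    - [-0.001,-0.0005,0.004]
    - [-0.001,-0.0005,0.008]
    - [-0.001,-0.0005,0.012]
    - [-0.001,-0.0005,0.015]
    - [-0.001,-0.0005,0.015]
    - [-0.001,-0.0005,0.015]
  gripper: [1,1,1,1,1,1,1,1]

```text
time: 10.87
position: [0.5584, 0.0408, 0.1499]
tool_rot: [-0.259, 0.966, 0.0, -0.0]
ft_force: [3.1, 0.4, -3.0]
grip_width: 0.0259
grip_force: 25.0
```

```bash
python3 - <<'E'
from h import *
cam('wrist');goto([.5576,.0399,.13],210)
E
```

```text
head -149.99297610873933 q [-0.127  0.537  1.667  0.     0.938 -2.221] pos [0.5584 0.0408 0.1501] F [ 1.6   0.45 -2.85] M [ 0.209 -0.866 -0.063] w 0.025822018389539007
rot [ 0.03 -0.02  0.01] pos [ 0.0012 -0.0004  0.0201]
```

>>> arm_command:
  delta_rot:
    - [0,0,0]
    - [0,0,0]
    - [0,0,0]
    - [0,0,0]
    - [0,0,0]
    - [0,0,0]
    - [0,0,0]
    - [0,0,0]
  delta_pos:
    - [-0.0006,-0.0003,0.003]
    - [-0.0006,-0.0003,0.006]
    - [-0.0006,-0.0003,0.01]
    - [-0.0006,-0.0003,0.014]
    - [-0.0006,-0.0003,0.018]
    - [-0.0006,-0.0003,0.021]
    - [-0.0006,-0.0003,0.023]
    - [-0.0006,-0.0003,0.023]
  gripper: [1,1,1,1,1,1,1,1]

```text
time: 11.58
position: [0.559, 0.0408, 0.1269]
tool_rot: [-0.259, 0.966, 0.0, -0.0]
ft_force: [1.4, 0.5, -1.8]
grip_width: 0.0261
grip_force: 25.0
```

```bash
python3 - <<'E'
from h import *
cam('wrist');goto([.5576,.0399,.13],210)
E
```

```text
head -149.99409495306114 q [-0.127  0.572  1.683  0.     0.887 -2.221] pos [0.559  0.0408 0.1271] F [ 0.76  0.55 -2.75] M [ 0.229 -0.468 -0.005] w 0.025818996952508916
rot [ 0.03 -0.03  0.01] pos [ 0.0017 -0.0001 -0.0029]
```

>>> arm_command:
  delta_rot:
    - [0,0,0]
    - [0,0,0]
    - [0,0,0]
    - [0,0,0]
    - [0,0,0]
    - [0,0,0]
    - [0,0,0]
  delta_pos:
    - [0,0,0.002]
    - [0,0,0.004]
    - [0,0,0.005]
    - [0,0,0.006]
    - [0,0,0.007]
    - [0,0,0.008]
    - [0,0,0.008]
  gripper: [1,1,1,1,1,1,1]

```text
time: 12.22
position: [0.5593, 0.0408, 0.1197]
tool_rot: [-0.259, 0.966, -0.0, 0.0]
ft_force: [0.6, 0.4, 1.0]
grip_width: 0.0251
grip_force: 25.0
```

```bash
python3 - <<'E'
from h import *
cam('wrist');goto([.559,.0408,.119],210)
E
```

```text
head -149.99124932841036 q [-0.127  0.583  1.688 -0.     0.87  -2.221] pos [0.5592 0.0407 0.1197] F [1.33 0.27 0.77] M [ 0.183 -0.286  0.004] w 0.02567476562386795
rot [-0.    0.    0.01] pos [0.0002 0.0002 0.0007]
```

Contact with the face: about 3.4 N more than free, at TCP z 0.1197. Next I'll press lightly and feel clockwise in 20° steps.

>>> arm_command:
  delta_rot:
    - [0,0,0]
    - [0,0,0]
    - [0,0,3]
    - [0,0,6]
    - [0,0,9]
    - [0,0,12]
    - [0,0,15]
    - [0,0,18]
    - [0,0,20]
    - [0,0,20]
  delta_pos:
    - [0,0,0.0005]
    - [0,0,0.001]
    - [0,0,0.001]
    - [0,0,0.001]
    - [0,0,0.001]
    - [0,0,0.001]
    - [0,0,0.001]
    - [0,0,0.001]
    - [0,0,0.001]
    - [0,0,0.001]
  gripper: [1,1,1,1,1,1,1,1,1,1]

```text
time: 13.1
position: [0.5597, 0.0404, 0.1194]
tool_rot: [-0.087, 0.996, -0.0, 0.001]
ft_force: [0.3, 0.2, 5.3]
grip_width: 0.0255
grip_force: 25.0
```

```bash
python3 - <<'E'
from h import *
goto([.559,.0408,.119],190)
E
```

```text
head -170.04357313536454 q [-1.270e-01  5.840e-01  1.688e+00 -1.000e-03  8.680e-01 -1.871e+00] pos [0.5597 0.0404 0.1194] F [0.3  0.2  5.32] M [ 0.028 -0.192  0.01 ] w 0.025544096730593237
rot [-0.06  0.07 -0.04] pos [0.0007 0.0005 0.0004]
```

>>> arm_command:
  delta_rot:
    - [0,0,4]
    - [0,0,8]
    - [0,0,12]
    - [0,0,16]
    - [0,0,20]
    - [0,0,20]
  delta_pos:
    - [0,0,0]
    - [0,0,0]
    - [0,0,0]
    - [0,0,0]
    - [0,0,0]
    - [0,0,0]
  gripper: [1,1,1,1,1,1]

```text
time: 13.6
position: [0.5598, 0.0406, 0.1194]
tool_rot: [0.088, 0.996, -0.0, 0.001]
ft_force: [0.8, 0.1, 5.5]
grip_width: 0.0255
grip_force: 25.0
```

>>> arm_command:
  delta_rot:
    - [0,0,4]
    - [0,0,8]
    - [0,0,12]
    - [0,0,16]
    - [0,0,20]
    - [0,0,20]
  delta_pos:
    - [0,0,0]
    - [0,0,0]
    - [0,0,0]
    - [0,0,0]
    - [0,0,0]
    - [0,0,0]
  gripper: [1,1,1,1,1,1]

```text
time: 14.1
position: [0.5599, 0.0409, 0.1194]
tool_rot: [0.259, 0.966, 0.0, 0.001]
ft_force: [-0.2, 0.3, 5.5]
grip_width: 0.0256
grip_force: 25.0
```

>>> arm_command:
  delta_rot:
    - [0,0,4]
    - [0,0,8]
    - [0,0,12]
    - [0,0,16]
    - [0,0,20]
    - [0,0,20]
  delta_pos:
    - [0,0,0]
    - [0,0,0]
    - [0,0,0]
    - [0,0,0]
    - [0,0,0]
    - [0,0,0]
  gripper: [1,1,1,1,1,1]

```text
time: 14.6
position: [0.5603, 0.0411, 0.1193]
tool_rot: [0.423, 0.906, 0.001, 0.001]
ft_force: [0.9, 1.8, 4.4]
grip_width: 0.0258
grip_force: 25.0
```

>>> arm_command:
  delta_rot:
    - [0,0,4]
    - [0,0,8]
    - [0,0,12]
    - [0,0,16]
    - [0,0,20]
    - [0,0,20]
  delta_pos:
    - [0,0,0]
    - [0,0,0]
    - [0,0,0]
    - [0,0,0]
    - [0,0,0]
    - [0,0,0]
  gripper: [1,1,1,1,1,1]

```text
time: 15.1
position: [0.5601, 0.0412, 0.1192]
tool_rot: [0.573, 0.819, 0.001, 0.001]
ft_force: [1.7, 2.8, 5.1]
grip_width: 0.0257
grip_force: 25.0
```

>>> arm_command:
  delta_rot:
    - [0,0,4]
    - [0,0,8]
    - [0,0,12]
    - [0,0,16]
    - [0,0,20]
    - [0,0,20]
  delta_pos:
    - [0,0,0]
    - [0,0,0]
    - [0,0,0]
    - [0,0,0]
    - [0,0,0]
    - [0,0,0]
  gripper: [1,1,1,1,1,1]

```text
time: 15.6
position: [0.5602, 0.0412, 0.1184]
tool_rot: [0.706, 0.708, 0.001, 0.0]
ft_force: [2.5, 3.7, 0.5]
grip_width: 0.026
grip_force: 25.0
```

It began to sink (z 0.1184, force dropping). I'll stop turning, follow the side force a little and lower.

>>> arm_command:
  delta_rot:
    - [0,0,0]
    - [0,0,0]
    - [0,0,0]
    - [0,0,0]
    - [0,0,0]
    - [0,0,0]
  delta_pos:
    - [0.0005,0.0004,0.0]
    - [0.0005,0.0004,0.0005]
    - [0.0005,0.0004,0.001]
    - [0.0005,0.0004,0.0015]
    - [0.0005,0.0004,0.0015]
    - [0.0005,0.0004,0.0015]
  gripper: [1,1,1,1,1,1]

```text
time: 16.1
position: [0.5602, 0.0413, 0.1172]
tool_rot: [0.707, 0.707, 0.0, 0.0]
ft_force: [4.1, 2.9, 0.7]
grip_width: 0.0257
grip_force: 25.0
```

```bash
python3 - <<'E'
from h import *
goto([.559,.0408,.119],90)
E
```

```text
head 90.02779332991292 q [-0.126  0.588  1.689  0.     0.864 -0.126] pos [0.5602 0.0413 0.1172] F [4.08 2.87 0.67] M [ 0.685 -1.064 -0.003] w 0.025655205247623835
rot [ 0.07 -0.01  0.03] pos [-0.0005 -0.0011 -0.0018]
```

>>> arm_command:
  delta_rot:
    - [0,0,0]
    - [0,0,0]
    - [0,0,0]
    - [0,0,0]
    - [0,0,0]
    - [0,0,0]
    - [0,0,0]
  delta_pos:
    - [0.0004,0.0006,0.0]
    - [0.0004,0.0006,0.0005]
    - [0.0004,0.0006,0.001]
    - [0.0004,0.0006,0.0015]
    - [0.0004,0.0006,0.002]
    - [0.0004,0.0006,0.0025]
    - [0.0004,0.0006,0.0025]
  gripper: [1,1,1,1,1,1,1]

```text
time: 16.68
position: [0.5601, 0.0416, 0.1144]
tool_rot: [0.707, 0.707, -0.0, -0.0]
ft_force: [3.4, 2.3, -0.5]
grip_width: 0.0259
grip_force: 25.0
```

```bash
python3 - <<'E'
from h import *
goto([.559,.0408,.119],90)
E
```

```text
head 90.01716597247348 q [-0.125  0.593  1.689 -0.     0.86  -0.125] pos [0.5601 0.0416 0.1144] F [ 3.38  2.35 -0.51] M [ 0.419 -0.919 -0.049] w 0.02585823046112004
rot [-0.01  0.01  0.02] pos [-0.0008 -0.0011 -0.0046]
```

>>> arm_command:
  delta_rot:
    - [0,0,0]
    - [0,0,0]
    - [0,0,0]
    - [0,0,0]
    - [0,0,0]
    - [0,0,0]
  delta_pos:
    - [0.0003,0.0005,0.0005]
    - [0.0003,0.0005,0.001]
    - [0.0003,0.0005,0.0015]
    - [0.0003,0.0005,0.002]
    - [0.0003,0.0005,0.002]
    - [0.0003,0.0005,0.002]
  gripper: [1,1,1,1,1,1]

```text
time: 17.18
position: [0.5604, 0.0417, 0.1135]
tool_rot: [0.707, 0.707, -0.0, 0.0]
ft_force: [0.9, 0.2, 7.8]
grip_width: 0.0256
grip_force: 25.0
```

```bash
python3 - <<'E'
from h import *
goto([.559,.0408,.119],90)
E
```

```text
head 90.03151989283533 q [-1.240e-01  5.940e-01  1.689e+00 -1.000e-03  8.590e-01 -1.240e-01] pos [0.5604 0.0417 0.1135] F [0.85 0.19 7.76] M [ 0.097 -0.3   -0.088] w 0.025631055685642275
rot [-0.03  0.03  0.03] pos [-0.0009 -0.0014 -0.0055]
```

It has bottomed in the thread start (a 6 mm drop in all, about 10 N). Now I'll turn clockwise; the sinking lugs relieve the push.

>>> arm_command:
  delta_rot:
    - [0,0,2]
    - [0,0,5]
    - [0,0,8]
    - [0,0,11]
    - [0,0,14]
    - [0,0,17]
    - [0,0,20]
    - [0,0,20]
  delta_pos:
    - [0,0,-0.0005]
    - [0,0,-0.0005]
    - [0,0,-0.0005]
    - [0,0,-0.0005]
    - [0,0,-0.0003]
    - [0,0,-0.0002]
    - [0,0,0]
    - [0,0,0]
  gripper: [1,1,1,1,1,1,1,1]

```text
time: 17.85
position: [0.5605, 0.0417, 0.1128]
tool_rot: [0.819, 0.573, -0.0, 0.0]
ft_force: [1.1, 1.5, 3.4]
grip_width: 0.0257
grip_force: 25.0
```

```bash
python3 - <<'E'
from h import *
goto([.559,.0408,.119],70)
E
```

```text
head 69.97300279827424 q [-1.240e-01  5.960e-01  1.689e+00 -1.000e-03  8.570e-01  2.260e-01] pos [0.5605 0.0417 0.1128] F [1.11 1.47 3.43] M [ 0.126 -0.501  0.034] w 0.025656821282017246
rot [-0.02  0.03 -0.03] pos [-0.0014 -0.0011 -0.0062]
```

>>> arm_command:
  delta_rot:
    - [0,0,3]
    - [0,0,6]
    - [0,0,9]
    - [0,0,12]
    - [0,0,15]
    - [0,0,18]
    - [0,0,20]
    - [0,0,20]
  delta_pos:
    - [0,0,0.00015]
    - [0,0,0.0003]
    - [0,0,0.00045]
    - [0,0,0.0006]
    - [0,0,0.00075]
    - [0,0,0.0009]
    - [0,0,0.001]
    - [0,0,0.001]
  gripper: [1,1,1,1,1,1,1,1]

```text
time: 18.52
position: [0.5607, 0.0416, 0.1118]
tool_rot: [0.906, 0.423, -0.0, 0.0]
ft_force: [1.3, -0.3, 4.4]
grip_width: 0.0261
grip_force: 25.0
```

```bash
python3 - <<'E'
from h import *
goto([.559,.0408,.119],50)
E
```

```text
head 50.071464959489724 q [-1.24e-01  5.97e-01  1.69e+00 -1.00e-03  8.55e-01  5.73e-01] pos [0.5607 0.0416 0.1118] F [ 1.34 -0.26  4.45] M [-0.009 -0.556  0.042] w 0.02610234673311282
rot [0.02 0.03 0.07] pos [-0.0018 -0.0008 -0.0072]
```

Following the thread exactly: 1.0 mm per 20°.

>>> arm_command:
  delta_rot:
    - [0,0,3]
    - [0,0,6]
    - [0,0,9]
    - [0,0,12]
    - [0,0,15]
    - [0,0,18]
    - [0,0,20]
    - [0,0,20]
  delta_pos:
    - [0,0,0.00015]
    - [0,0,0.0003]
    - [0,0,0.00045]
    - [0,0,0.0006]
    - [0,0,0.00075]
    - [0,0,0.0009]
    - [0,0,0.001]
    - [0,0,0.001]
  gripper: [1,1,1,1,1,1,1,1]

```text
time: 19.18
position: [0.5609, 0.0414, 0.1108]
tool_rot: [0.966, 0.26, 0.0, 0.001]
ft_force: [2.7, -1.1, 4.5]
grip_width: 0.0257
grip_force: 25.0
```

```bash
python3 - <<'E'
from h import *
goto([.559,.0408,.119],30)
E
```

```text
head 30.110395595060517 q [-1.24e-01  5.99e-01  1.69e+00 -1.00e-03  8.52e-01  9.22e-01] pos [0.5609 0.0414 0.1108] F [ 2.75 -1.13  4.52] M [-0.315 -0.569  0.03 ] w 0.025749957185236073
rot [0.07 0.01 0.11] pos [-0.002  -0.0005 -0.0082]
```

>>> arm_command:
  delta_rot:
    - [0,0,3]
    - [0,0,6]
    - [0,0,9]
    - [0,0,12]
    - [0,0,15]
    - [0,0,15]
  delta_pos:
    - [0,0,0.00015]
    - [0,0,0.0003]
    - [0,0,0.00045]
    - [0,0,0.0006]
    - [0,0,0.00075]
    - [0,0,0.00075]
  gripper: [1,1,1,1,1,1]

```text
time: 19.68
position: [0.5608, 0.0416, 0.11]
tool_rot: [0.991, 0.131, 0.0, 0.0]
ft_force: [2.1, -0.7, 4.4]
grip_width: 0.0258
grip_force: 25.0
```

```bash
python3 - <<'E'
from h import *
goto([.559,.0408,.119],15)
E
```

```text
head 15.096753870751742 q [-1.240e-01  6.000e-01  1.691e+00 -1.000e-03  8.510e-01  1.184e+00] pos [0.5608 0.0416 0.11  ] F [ 2.12 -0.74  4.42] M [-0.28  -0.491 -0.003] w 0.025824699506546707
rot [0.04 0.   0.1 ] pos [-0.0019  0.0003 -0.009 ]
```

>>> arm_command:
  delta_rot:
    - [0,0,2]
    - [0,0,4]
    - [0,0,6]
    - [0,0,8]
    - [0,0,10]
    - [0,0,10]
  delta_pos:
    - [0,0,0.0001]
    - [0,0,0.0002]
    - [0,0,0.0003]
    - [0,0,0.0004]
    - [0,0,0.0005]
    - [0,0,0.0005]
  gripper: [1,1,1,1,1,1]

```text
time: 20.18
position: [0.5608, 0.0415, 0.1096]
tool_rot: [0.999, 0.045, 0.0, 0.0]
ft_force: [1.4, -0.7, 4.3]
grip_width: 0.0258
grip_force: 25.0
```

```bash
python3 - <<'E'
from h import *
goto([.559,.0408,.119],5)
s=cam('scene');cv2.imwrite('pics/s2.png',cv2.resize(s['pixels'][150:250,215:325],None,fx=6,fy=6,interpolation=cv2.INTER_CUBIC))
E
```

```text
head 5.144213347256233 q [-1.240e-01  6.010e-01  1.691e+00 -1.000e-03  8.500e-01  1.357e+00] pos [0.5608 0.0415 0.1096] F [ 1.42 -0.69  4.29] M [-0.288 -0.456 -0.032] w 0.025849468319285397
rot [ 0.05 -0.01  0.14] pos [-0.0018  0.0005 -0.0094]
```

View pics/s2.png

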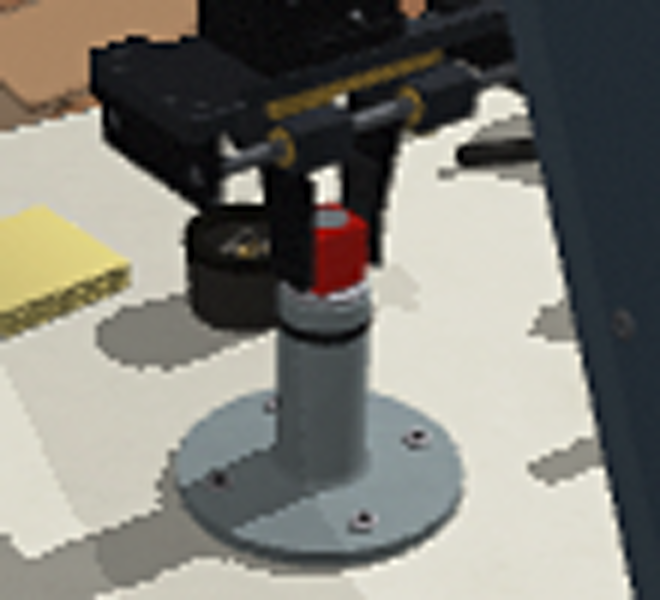

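The collar looks nearly on the rim. I'll go on in small steps until the sinking stops and torque builds.

>>> arm_command:
  delta_rot:
    - [0,0,2]
    - [0,0,4]
    - [0,0,6]
    - [0,0,8]
    - [0,0,8]
    - [0,0,8]
  delta_pos:
    - [0,0,0.0001]
    - [0,0,0.0002]
    - [0,0,0.0003]
    - [0,0,0.0004]
    - [0,0,0.0004]
    - [0,0,0.0004]
  gripper: [1,1,1,1,1,1]

```text
time: 20.73
position: [0.5608, 0.0419, 0.1095]
tool_rot: [1.0, -0.024, 0.0, 0.0]
ft_force: [0.5, -0.9, 7.2]
grip_width: 0.0256
grip_force: 25.0
```

```bash
python3 - <<'E'
from h import *
cam('wrist');goto([.559,.0408,.119],-3)
E
```

```text
head -2.7995467669322305 q [-0.124  0.601  1.691 -0.     0.849  1.496] pos [0.5608 0.0419 0.1095] F [1.39 0.73 7.06] M [-0.058 -0.371 -0.034] w 0.02558435219280131
rot [ 0.01 -0.02  0.2 ] pos [-0.0017  0.0012 -0.0095]
```

>>> arm_command:
  delta_rot:
    - [0,0,2]
    - [0,0,4]
    - [0,0,6]
    - [0,0,8]
    - [0,0,8]
    - [0,0,8]
  delta_pos:
    - [0,0,0]
    - [0,0,0]
    - [0,0,0]
    - [0,0,0]
    - [0,0,0]
    - [0,0,0]
  gripper: [1,1,1,1,1,1]

```text
time: 21.28
position: [0.5608, 0.042, 0.1095]
tool_rot: [0.996, -0.094, 0.0, 0.0]
ft_force: [0.8, -0.3, 7.7]
grip_width: 0.026
grip_force: 25.0
```

```bash
python3 - <<'E'
from h import *
cam('wrist');goto([.559,.0408,.119],-11)
E
```

```text
head -10.79834505122893 q [-0.124  0.601  1.691 -0.     0.849  1.635] pos [0.5608 0.042  0.1095] F [1.56 0.03 6.67] M [-0.019 -0.391  0.025] w 0.025664513111089613
rot [ 0.   -0.02  0.2 ] pos [-0.0015  0.0015 -0.0095]
```

z has stopped at 0.1095: the collar is seated. I'll unload, open and lift.

>>> arm_command:
  delta_rot:
    - [0,0,0]
    - [0,0,0]
    - [0,0,0]
    - [0,0,0]
    - [0,0,0]
    - [0,0,0]
    - [0,0,0]
    - [0,0,0]
    - [0,0,0]
    - [0,0,0]
  delta_pos:
    - [0,0,-0.0006]
    - [0,0,-0.0012]
    - [0,0,-0.0012]
    - [0,0,-0.0012]
    - [0,0,-0.0012]
    - [0,0,-0.0012]
    - [0,0,-0.0012]
    - [0,0,-0.0012]
    - [0,0,-0.0012]
    - [0,0,-0.0012]
  gripper: [1,1,1,0.4,0,-0.2,-0.2,-0.2,-0.2,-0.2]

```text
time: 22.17
position: [0.5603, 0.042, 0.11]
tool_rot: [0.995, -0.096, -0.0, -0.0]
ft_force: [0.2, 0.2, 0.0]
grip_width: 0.0507
grip_force: 0.0
```

>>> arm_command:
  delta_rot:
    - [0,0,0]
    - [0,0,0]
    - [0,0,0]
    - [0,0,0]
    - [0,0,0]
    - [0,0,0]
    - [0,0,0]
    - [0,0,0]
    - [0,0,0]
    - [0,0,0]
  delta_pos:
    - [0,0,0]
    - [0,0,-0.01]
    - [0,0,-0.03]
    - [0,0,-0.055]
    - [0,0,-0.08]
    - [0,0,-0.105]
    - [0,0,-0.125]
    - [0,0,-0.13]
    - [0,0,-0.13]
    - [0,0,-0.13]
  gripper: [-0.2,-0.2,-0.2,-0.2,-0.2,-0.2,-0.2,-0.2,-0.2,-0.2]

```text
time: 23.0
position: [0.5601, 0.042, 0.2398]
tool_rot: [0.995, -0.096, -0.0, -0.0]
ft_force: [-0.9, 1.1, -0.3]
grip_width: 0.0525
grip_force: 0.0
```

```bash
python3 - <<'E'
from h import *
for i in range(4): w=cam('wrist')
goto([.559,.0408,.24],-11)
s=cam('scene')
a=cv2.resize(s['pixels'][160:250,220:320],(600,540),interpolation=cv2.INTER_CUBIC)
cv2.imwrite('pics/s3.png',a)
E
```

```text
head -10.99731915931654 q [-0.124  0.424  1.574  0.     1.147  1.639] pos [0.5598 0.042  0.2385] F [-0.32 -0.14 -0.44] M [0.03  0.023 0.01 ] w 0.05231449592669803
rot [0.01 0.19 0.  ] pos [-0.0005  0.0014 -0.0015]
```

View pics/s3.png

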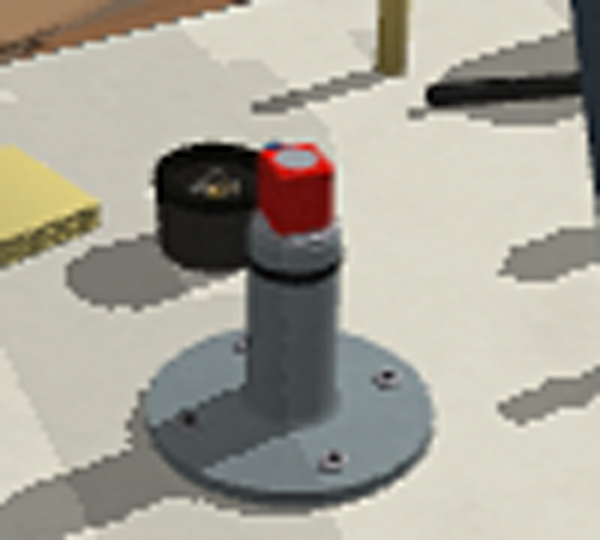

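The picture shows the screw upright in the column, with its collar on the rim at about (295,238) and the gripper clear. The 4.0 mm sink from the drop position fits the collar being home, so I'm handing in.

```bash
python3 -c "
from h import *
print(robot.hand_in())"
```

```text
the job is handed in; nothing more can be done
None
```

I screwed the locking screw into the foot until it stopped sinking, with its collar on the rim in the last picture, then let go of it and handed the job in after about 23 s; the hand-in gave no verdict.

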